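Turn the drained parts cup over and load the spindle

ROBOT

A 6-joint arm with a two-finger parallel gripper is mounted at the origin on the work surface. World frame = base frame: x ahead of the robot, y to its left, z up, the work surface at z = 0. Lengths are in m, angles in rad, forces in N, time in s.
With the tool pointing down it reaches from about 0.25 to 0.725 m from the base axis. Payload 4 kg.
Tool frame: the origin (TCP) lies on the centre line of the jaws, within the pads' length; the fingertips stand 17 mm ahead of it and the grasp point (between the pads) lies 2 mm behind it; z points along the fingers, y is the line along which they close (so a half turn about z gives the same grasp; the last joint's range is limited). The gripper opens to 85 mm and grips with 20 to 120 N. Pads are 22 mm wide; open, the fingers measure 114 mm over their backs; the gripper's body (76 mm by 85 mm) begins 54 mm behind the grasp point. The pads swing forward as they close: fully open they stand 13 mm farther back than shut.
Start: joints at [-1.234, 0.241, 0.005, 1.335, 0, 1.571], TCP at [0.165, -0.472, 0.226] pointing down, gripper open.
Joint ranges: [-2.72, 2.72], [-1.05, 1.87], [-1.09, 1.28], [-1.99, 2.15], [-1.42, 1.44], [-3.14, 3.14]. Speed limits (rad/s): [2.79, 2.79, 3.14, 3.14, 3.14, 3.14].

INTERFACE

Orientations are given as a unit quaternion [x, y, z, w].
In Python, from workcell import get_obs, imaging, order gives the robot as it stands.
- The arm moves only by the tool apply_moves, never from a script. Its argument "targets" is a list that holds one entry, the list of rows, each a list of 5 numbers: the shift along the world's x, y, z in units of 40 mm (1.0 is 40 mm), then the turn about the world's z in degrees, then the gripper command: -1 is shut, 1 is fully open, values between are in proportion. In form: [[[dx, dy, dz, turn, fingers], ...]]. A call has 1 to 8 rows; each row shifts and turns the commanded pose from where the row before left it; what a row does not reach is not made up. A row lasts 1/12 s, in which the tool goes at most 41.7 mm and 7.16 degrees, less where a joint would pass 70% of its speed; a pose out of reach is approached as far as the arm can. A call is refused whole if a number of a shift passes 1 or a number of a turn 7.16, either way. A call with a gripper value outside its range is refused whole. The fingers move at their own pace and stop on an object; the grip force is fixed at half the most. Time passes only in rows, so rows that do not move let the fingers close. It gives the time, the measured TCP pose, the force, the opening and the grip force at its end, in the units of the state.
- get_obs(): the state, without advancing time (a new reading comes with each control period).
- imaging.camera(name): name is "scene" or "top" or "wrist"; returns (picture, depth): 400x640x3 uint8, blue, green, red; 400x640 float32, m along the optical axis (not along the pixel's ray), 0 where there is no reading.
- imaging.get_calibration(name): a dict with "camera_matrix" (3x3 intrinsics, pixels), "eye" and "rotation" of the camera in the world; the wrist camera has in their place "hand_eye" (4x4, takes a point from camera to tool coordinates, whose origin is the TCP and whose axes are the flange's). Camera axes: x right, y down, z forward; pixel columns grow to the right and rows downward; lengths in m; the calibration is good to about 2 mm. The wrist camera is an equidistant fisheye: a pixel r from the principal point sees the ray r / f radians off the axis. A picture is of the moment at which its call begins: read the wrist's pose just before it. get_calibration takes no time and is no camera call.
- order.job_done(): hands the job in; it is judged then, once.
The state is a dict: "clock": time; "joint_pos": joint angles; "joint_vel": joint speeds; "tau": joint torques, N m; "eef_pos": TCP position; "tool_rot": TCP orientation; "ft_force": force on the tool from outside, world axes, zero at the start; "ft_torque": the same for the moment, N m; "grip_width": finger opening in m; "grasp_force": force on a finger pad.
Only numpy, scipy, OpenCV 4.12 (cv2) and the standard library are available. Lean on these libraries where they do the work, as an engineer would, in place of code of your own. Each camera call takes 0.05 s, during which the arm holds its last target. There are 200 camera calls.

TASK

The empty square steel cup is draining mouth-down. Turn it over so that it stands mouth-up, wholly on the square inspection platform with the black top, and then stand the flanged spindle in it, flange down on the cup's floor. Leave the sleeve, the round bowl and the brush as they are.

Things in the scene. Friction and masses are not known exactly. Their poses are not given: they have to be found in the camera images.
- cup: Square cup of plain steel sheet, 60 x 60 mm outside with flat straight sides, 74 mm tall, walls 3 mm, base 4 mm, about 0.13 to 0.24 kg, empty, with four dark slot marks on each side. It starts mouth-down on the drain board. Origin at the centre of its open mouth; x and y are square to its sides; z points from the mouth to the closed base, so z is up at the start and must be down at the end. It is steady lying on any of its sides.
- platform: Square inspection platform, 180 x 180 mm, 10 mm high, aluminium with a black rubber top, fixed. Origin at the centre of its underside, z up, x and y square to its edges.
- spindle: Turned steel spindle standing upright on the parts tray, 120 mm tall: round flange 36 mm in diameter and 10 mm thick at the foot, then 24 mm diameter up to a height of 45 mm, then a stem of 16 mm diameter up to the top. About 0.2 kg. Origin at the centre of the flange's underside, z up along the stem.
- sleeve: Short plain steel tube, 38 mm in diameter, 62 mm tall, standing on the parts tray beside the spindle, axes 90 to 100 mm apart; not to be disturbed. Origin at the centre of its underside.
- drain_board: Grey ribbed board 150 x 150 mm, 8 mm high, fixed; the cup starts on it. Origin at the centre of its underside. It may be to the left or to the right of the platform.
- parts_tray: White flat tray 200 x 130 mm, 8 mm high (with thin grey strips at its ends), fixed, on the other side of the platform from the drain board; spindle and sleeve stand on it. Origin at the centre of its underside, x along its length.
- bowl: Round steel bowl, 104 mm in diameter, 45 mm high, holding small pins, on the table on the far side; not to be disturbed. Origin at the centre of its underside.
- brush: Brush 170 mm long lying on the table on the far side; not to be disturbed.

How it is judged:
By the outcome, as a careful person would: the job done as asked, in the order asked, and still so for the second after the job is handed in, with the robot touching nothing.
It also fails if it takes over 72 s, if anything falls off the work surface, if the arm or the gripper's body presses on something with over 40 N, if the wrist force passes 120 N, or if a joint passes its speed limit or range.

## Working session

There is one attempt and no reset: what is moved stays moved. The work goes in short steps, Python scripts to look and compute and a tool call to move; the robot and the scene stay as the last step left them, time stands still between calls to the robot, and variables do not carry over. Pictures are saved under pics/ and viewed, at most 14 in all, crops included, and the job is handed in when it is done.

Besides the shell and the picture viewer there is one more tool, called after "Request:" as name([rows], argument=value, ...), one row to a line, values as JSON. apply_moves: Moves the arm, as the interface text tells. Its arguments: {"type":"object","properties":{"targets":{"type":"array","items":{"type":"array","items":{"type":"array","items":{"type":"number"}}}}},"required":["targets"]}

```bash
mkdir -p pics; ls; python3 - <<'E'
from workcell import get_obs, imaging
import cv2,numpy as np
for n in("top","scene"):
    p,d=imaging.camera(n); cv2.imwrite(f"pics/{n}0.png",p); np.savez(f"{n}0.npz",p=p,d=d)
    c=imaging.get_calibration(n); print(n,{k:np.round(v,3).tolist() if not isinstance(v,str) else v for k,v in c.items()})
o=get_obs(); print({k:np.round(v,3).tolist() for k,v in o.items()})
E
```

```text
pics
top {'camera_matrix': [[457.611, 0.0, 322.018], [0.0, 457.611, 208.597], [0.0, 0.0, 1.0]], 'eye': [0.362, 0.032, 1.134], 'rotation': [-0.695, 0.712, -0.072, 0.073]}
scene {'camera_matrix': [[376.711, 0.0, 325.175], [0.0, 376.711, 197.57], [0.0, 0.0, 1.0]], 'eye': [1.059, 0.07, 0.582], 'rotation': [0.615, 0.703, -0.263, -0.242]}
{'clock': 0.1, 'joint_pos': [-1.234, 0.241, 0.004, 1.335, 0.0, 1.571], 'joint_vel': [-0.001, -0.0, 0.001, 0.0, 0.001, -0.001], 'tau': [0.0, -37.314, 25.301, 0.011, -0.0, -0.0], 'eef_pos': [0.165, -0.471, 0.225], 'tool_rot': [0.986, 0.168, -0.0, -0.001], 'ft_force': [-1.228, -0.139, -0.284], 'ft_torque': [-0.044, -0.014, 0.011], 'grasp_force': 0.0, 'grip_width': 0.085}
```

View pics/top0.png

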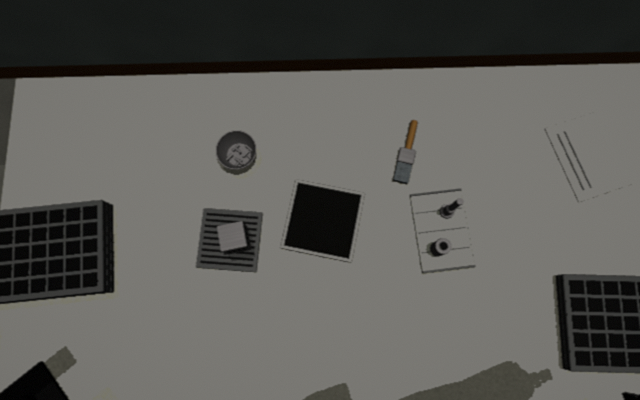

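View pics/scene0.png

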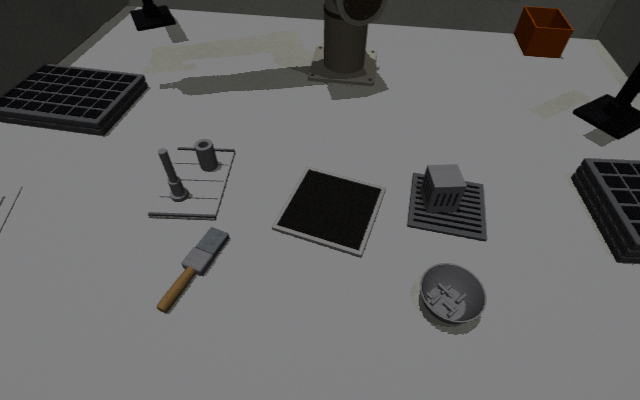

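```bash
cat > h.py <<'E'
import numpy as np,cv2
from scipy.spatial.transform import Rotation as R
from workcell import get_obs, imaging
def cloud(n,d):
    c=imaging.get_calibration(n);K=np.array(c["camera_matrix"]);M=R.from_quat(c["rotation"]).as_matrix()
    v,u=np.mgrid[:400,:640]
    P=np.stack([(u-K[0,2])/K[0,0]*d,(v-K[1,2])/K[1,1]*d,d],-1)
    return P@M.T+np.array(c["eye"])
def ray(n,uv,z):
    c=imaging.get_calibration(n);K=np.array(c["camera_matrix"]);M=R.from_quat(c["rotation"]).as_matrix()
    uv=np.atleast_2d(uv);r=np.c_[(uv-K[:2,2])/K[[0,1],[0,1]],np.ones(len(uv))]@M.T;e=np.array(c["eye"])
    return e+r*((z-e[2])/r[:,2])[:,None]
def rect(p):
    (c,s,a)=cv2.minAreaRect((p[:,:2]*1000).astype(np.float32)); return np.round(c,1),np.round(s,1),round(a,1)
E
python3 - <<'E'
from h import *
f=np.load("top0.npz");W=cloud("top",f["d"]);g=f["p"].max(2);z=W[...,2]
def box(u0,u1,v0,v1):
    m=np.zeros(g.shape,bool);m[v0:v1,u0:u1]=1;return m
def rc(m,zz):
    cs,_=cv2.findContours(m.astype(np.uint8),0,1);c=max(cs,key=cv2.contourArea)[:,0].astype(float)
    return rect(ray("top",c,zz))
print("cup depth",rect(W[box(200,262,205,270)&(z>.07)]),np.median(z[box(222,244,226,246)]))
print("cup ray",rc(box(200,262,205,270)&(z>.06),.082))
m=box(270,375,170,270)&(g<25);print("plat black",rc(m,.01), np.median(z[m]))
print("table z",np.median(z[300:340,250:380]))
q=box(405,480,185,280)
for lo,hi in((.012,.03),(.055,.075),(.085,.14)):
    P=W[q&(z>lo)&(z<hi)]
    print(lo,hi,len(P)); 
    s=P[P[:,0]>P[:,0].mean()] if hi<.08 else P
    for nm,S in(("far",P[P[:,0]>0.30]),("near",P[P[:,0]<=.30])):
        if len(S): print(nm,rect(S),np.round(S.mean(0),3),S[:,2].max().round(3))
E
```

```text
cup depth (array([443. , 165.9]), array([302.1,  80.9]), 43.7) 0.08181813426872397
cup ray (array([520.5, 239.6]), array([63.6, 62.7]), 10.5)
plat black (array([567.8,  29.4]), array([158.5, 159.3]), 77.0) 0.010422820646856623
table z -0.00015094085092348664
0.012 0.03 352
far (array([ 534.8, -266.5]), array([198.7, 128.8]), 5.1) [ 0.539 -0.268  0.015] 0.03
0.055 0.075 201
far (array([ 528.9, -261.4]), array([ 36.4, 120. ]), 75.5) [ 0.498 -0.253  0.068] 0.075
0.085 0.14 83
far (array([ 580.4, -280.5]), array([14.5, 15.2]), 89.4) [ 0.579 -0.279  0.116] 0.132
```

Request:
apply_moves([
  [[0.44,0.89,0,4.06,1],[0.44,0.89,0,4.06,1],[0.44,0.89,0,4.06,1],[0.44,0.89,0,4.06,1],[0.44,0.89,0,4.06,1],[0.44,0.89,0,4.06,1],[0.44,0.89,0,4.06,1],[0.44,0.89,0,4.06,1]],
])

```text
clock: 0.77
eef_pos: [0.3061, -0.1852, 0.2259]
tool_rot: [0.899, 0.438, -0.0, -0.0]
ft_force: [0.8, -1.1, -0.6]
grip_width: 0.0854
grasp_force: 0.0
```

Request:
apply_moves([
  [[0.44,0.89,0,4.06,1],[0.44,0.89,0,4.06,1],[0.44,0.89,0,4.06,1],[0.44,0.89,0,4.06,1],[0.44,0.89,0,4.06,1],[0.44,0.89,0,4.06,1],[0.44,0.89,0,4.06,1],[0.44,0.89,0,4.06,1]],
])

```text
clock: 1.43
eef_pos: [0.4469, 0.0997, 0.2258]
tool_rot: [0.74, 0.672, -0.0, -0.0]
ft_force: [0.9, -0.4, 0.9]
grip_width: 0.0853
grasp_force: 0.0
```

Request:
apply_moves([
  [[0.44,0.89,0,4.06,1],[0.44,0.89,0,4.06,1],[0.44,0.89,0,4.06,1],[0.44,0.89,0,4.06,1],[0,0,0,0,1]],
])

```text
clock: 1.85
eef_pos: [0.5191, 0.2461, 0.2234]
tool_rot: [0.636, 0.771, 0.0, -0.001]
ft_force: [0.1, -0.9, -0.2]
grip_width: 0.0854
grasp_force: 0.0
```

```bash
python3 - <<'E'
from h import *
o=get_obs();p,d=imaging.camera("wrist");cv2.imwrite("pics/w1.png",p);np.savez("w1.npz",p=p,d=d,pos=o["eef_pos"],q=o["tool_rot"])
c=imaging.get_calibration("wrist");print({k:np.round(v,3).tolist() if not isinstance(v,str) else v for k,v in c.items()})
E
```

```text
{'camera_matrix': [[309.707, 0.0, 316.32], [0.0, 309.707, 197.937], [0.0, 0.0, 1.0]], 'hand_eye': [[0.001, -0.958, -0.288, 0.073], [1.0, 0.001, 0.002, 0.002], [-0.001, -0.288, 0.958, -0.148], [0.0, 0.0, 0.0, 1.0]]}
```

View pics/w1.png

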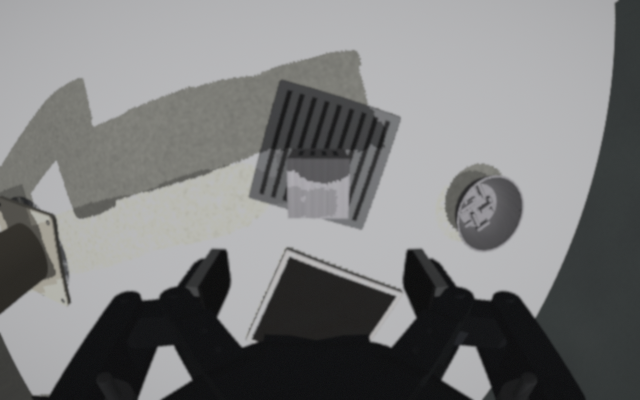

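```bash
cat >> h.py <<'E'
def wcloud(d,pos,q):
    c=imaging.get_calibration("wrist");K=np.array(c["camera_matrix"]);H=np.array(c["hand_eye"])
    v,u=np.mgrid[:400,:640];x=(u-K[0,2])/K[0,0];y=(v-K[1,2])/K[1,1];t=np.hypot(x,y)+1e-9
    s=np.tan(np.minimum(t,1.4))/t;P=np.stack([x*s*d,y*s*d,d],-1)
    return (P@H[:3,:3].T+H[:3,3])@R.from_quat(q).as_matrix().T+np.array(pos)
E
python3 - <<'E'
from h import *
f=np.load("w1.npz");W=wcloud(f["d"],f["pos"],f["q"]);z=W[...,2]
m=np.zeros(z.shape,bool);m[140:230,270:370]=1
mm=m&(z>.06)&(z<.1);print(mm.sum(),np.median(z[mm]))
P=W[mm&(z>.076)];print(rect(P));print(np.percentile(P[:,:2],[1,50,99],axis=0).round(3))
E
```

```text
3893 0.08211062854838724
(array([523.2, 242.7]), array([60.9, 61.1]), 10.9)
[[0.492 0.212]
 [0.523 0.244]
 [0.555 0.275]]
```

Request:
apply_moves([
  [[0.1,-0.11,-0.8,0,1],[0,0,-0.9,0,1],[0,0,-0.9,0,1],[0,0,-0.9,0,1],[0,0,-0.8,0,1],[0,0,0,0,1],[0,0,0,0,-1],[0,0,0,0,-1]],
])

```text
clock: 2.57
eef_pos: [0.5222, 0.2356, 0.056]
tool_rot: [0.64, 0.769, 0.001, 0.001]
ft_force: [0.4, -0.2, -0.1]
grip_width: 0.0635
grasp_force: 0.0
```

Request:
apply_moves([
  [[0,0,0,0,-1],[0,0,0,0,-1],[0,0,0,0,-1],[0,0,0,0,-1],[0,0,0.4,0,-1],[0,0,0.6,0,-1]],
])

```text
clock: 3.07
eef_pos: [0.5194, 0.2349, 0.0929]
tool_rot: [0.639, 0.769, -0.002, -0.001]
ft_force: [-0.1, -0.2, -0.6]
grip_width: 0.0587
grasp_force: 65.9
```

Request:
apply_moves([
  [[0.29,-0.81,0,-4.8,-1],[0.29,-0.81,0,-4.8,-1],[0.29,-0.81,0,-4.8,-1],[0.29,-0.81,0,-4.8,-1],[0.29,-0.81,0,-4.8,-1],[0,0,-0.2,0,-1],[0,0,-0.3,0,-1],[0,0,-0.2,0,-1]],
])

```text
clock: 3.73
eef_pos: [0.5794, 0.0728, 0.0658]
tool_rot: [0.786, 0.619, 0.0, 0.0]
ft_force: [-0.1, 0.4, -1.8]
grip_width: 0.0588
grasp_force: 66.0
```

```bash
python3 - <<'E'
from h import *
o=get_obs();print(o["eef_pos"],o["ft_force"],o["grip_width"])
p,d=imaging.camera("scene");cv2.imwrite("pics/s1.png",cv2.resize(p[120:280,180:500],None,fx=2,fy=2))
E
```

```text
[0.57936134 0.0728309  0.06581452] [-0.14845424  0.3541082  -1.83323149] 0.058838354270347275
```

View pics/s1.png

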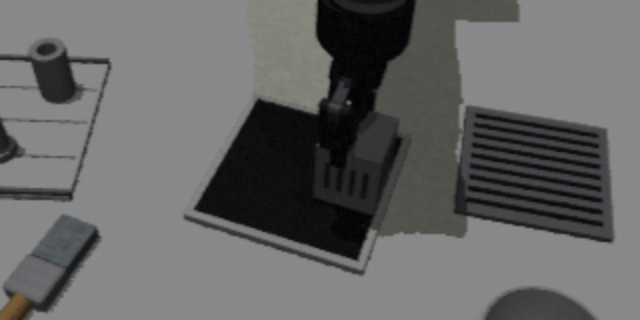

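Request:
apply_moves([
  [[0,0,-0.18,0,-1],[0,0,0,0,-1],[0,0,0,0,0.8],[0,0,0,0,0.8],[0,0,0.3,0,0.8],[0,0,0.6,0,0.8],[0,0,0.65,0,0.8],[0.15,0.7,0,0,-1]],
])

```text
clock: 4.45
eef_pos: [0.5882, 0.099, 0.127]
tool_rot: [0.787, 0.617, 0.003, 0.003]
ft_force: [1.4, 0.5, 0.3]
grip_width: 0.0662
grasp_force: 0.0
```

Request:
apply_moves([
  [[0.15,0.7,0,0,-1],[0,0,0,0,-1],[0,0,0,0,-1],[0,0,-0.3,0,-1],[0,0,-0.3,0,-1],[0,0,0,0,-1]],
])

```text
clock: 4.95
eef_pos: [0.5892, 0.1286, 0.0944]
tool_rot: [0.785, 0.619, -0.002, -0.001]
ft_force: [-1.5, -0.2, -0.2]
grip_width: -0.0002
grasp_force: 0.0
```

```bash
python3 - <<'E'
from h import *
o=get_obs();print(o["eef_pos"],o["ft_force"],o["grip_width"],R.from_quat(o["tool_rot"]).as_euler("ZYX",1))
p,d=imaging.camera("top");W=cloud("top",d);z=W[...,2]
m=(z>.078)&(z<.09)&(abs(W[...,0]-.58)<.06)&(abs(W[...,1]-.06)<.06);P=W[m]
print(m.sum(),rect(P))
cv2.imwrite("pics/t1.png",p[160:300,240:420])
E
```

```text
[0.58915788 0.12860973 0.09439337] [-1.50945851 -0.15110068 -0.23245345] -0.00022557296312774658 [ 7.64719129e+01  1.48242474e-01 -1.79750764e+02]
200 (array([586.,  55.]), array([63.2, 31.6]), 16.3)
```

Request:
apply_moves([
  [[-0.055,-0.245,0,0,-1],[-0.055,-0.245,0,0,-1],[-0.055,-0.245,0,0,-1],[-0.055,-0.245,0,0,-1],[0,0,0,0,-1]],
])

```text
clock: 5.42
eef_pos: [0.582, 0.0878, 0.0975]
tool_rot: [0.786, 0.618, -0.0, 0.0]
ft_force: [-0.2, -0.1, 0.4]
grip_width: 0.0003
grasp_force: 0.0
```

```bash
python3 - <<'E'
from h import *
o=get_obs();print(o["eef_pos"],o["ft_force"])
p,d=imaging.camera("scene");cv2.imwrite("pics/s2.png",cv2.resize(p[120:280,180:500],None,fx=2,fy=2))
E
```

```text
[0.58204077 0.08776736 0.09749282] [-0.17149348 -0.06348642  0.3803869 ]
```

View pics/s2.png

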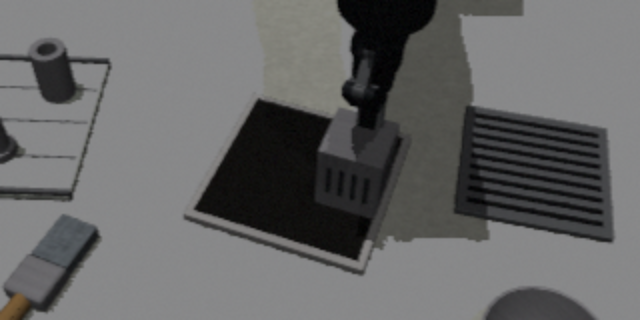

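```bash
python3 - <<'E'
from h import *
p0=np.array([568,29])/1000;e=np.array([-.225,-.974]);n=np.array([.974,-.225])
o=get_obs();print("tcp s,t",(o["eef_pos"][:2]-p0)@np.c_[e,n])
for nm in("scene","top","wrist"):
    p,d=imaging.camera(nm);W=wcloud(d,o["eef_pos"],o["tool_rot"]) if nm=="wrist" else cloud(nm,d);z=W[...,2]
    Q=(W[...,:2]-p0)@np.c_[e,n]
    m=(abs(Q)<.1).all(-1)&(z>.02)&(z<.1)
    S=np.c_[Q[m],z[m]]
    for lo,hi in((.02,.04),(.04,.06),(.06,.076),(.078,.09),(.09,.1)):
        T=S[(S[:,2]>lo)&(S[:,2]<hi)]
        if len(T)>5: print(nm,lo,len(T),np.percentile(T,[2,50,98],axis=0).round(3).tolist())
cv2.imwrite("pics/w2.png",p)
E
```

```text
tcp s,t [-0.06152696  0.00051356]
scene 0.02 242 [[-0.084, -0.02, 0.02], [-0.058, 0.031, 0.03], [-0.025, 0.033, 0.04]]
scene 0.04 258 [[-0.084, -0.016, 0.04], [-0.059, 0.031, 0.05], [-0.025, 0.033, 0.06]]
scene 0.06 213 [[-0.084, -0.019, 0.061], [-0.058, 0.031, 0.068], [-0.025, 0.033, 0.076]]
scene 0.078 763 [[-0.083, -0.026, 0.079], [-0.054, 0.008, 0.083], [-0.025, 0.032, 0.085]]
wrist 0.02 513 [[-0.083, -0.026, 0.02], [-0.083, 0.003, 0.031], [-0.082, 0.032, 0.039]]
wrist 0.04 776 [[-0.083, -0.026, 0.041], [-0.083, 0.002, 0.051], [-0.082, 0.032, 0.06]]
wrist 0.06 735 [[-0.083, -0.026, 0.06], [-0.083, 0.003, 0.07], [-0.082, 0.032, 0.076]]
wrist 0.078 5912 [[-0.083, -0.027, 0.08], [-0.068, 0.003, 0.084], [-0.035, 0.032, 0.085]]
```

View pics/w2.png

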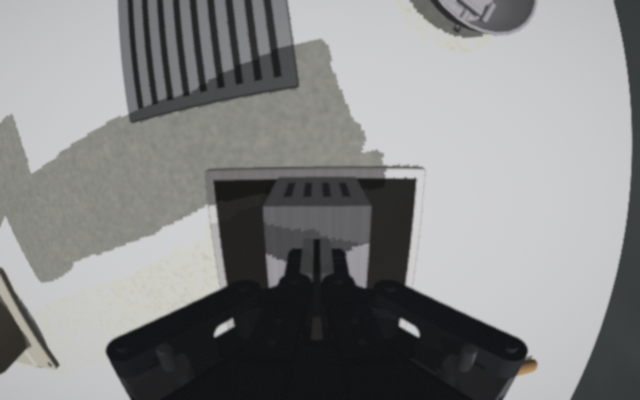

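Request:
apply_moves([
  [[0.13,0.56,0.05,0,-1],[0.13,0.56,0,0,-1],[0,0,-0.2,0,-1],[0,0,-0.2,0,-1],[0,0,0,0,-1],[-0.055,-0.245,0,0,-1],[-0.055,-0.245,0,0,-1],[0,0,0,0,-1]],
])

```text
clock: 6.28
eef_pos: [0.5877, 0.1128, 0.083]
tool_rot: [0.786, 0.618, -0.001, 0.0]
ft_force: [-0.4, -1.0, 0.1]
grip_width: 0.0002
grasp_force: 0.0
```

Request:
apply_moves([
  [[-0.055,-0.245,0,0,-1],[-0.055,-0.245,0,0,-1],[0,0,0,0,-1]],
])

```text
clock: 6.53
eef_pos: [0.5835, 0.0936, 0.0832]
tool_rot: [0.786, 0.618, -0.0, 0.0]
ft_force: [-0.7, -0.5, -0.9]
grip_width: 0.0004
grasp_force: 0.0
```

```bash
cat > m.py <<'E'
from h import *
import sys
p0=np.array([568,29])/1000;e=np.array([-.225,-.974]);n=np.array([.974,-.225])
def look(nm="scene",zs=((.012,.03),(.03,.05),(.05,.068),(.068,.08),(.08,.1),(.1,.125))):
    o=get_obs();print("tcp s,t,z",((o["eef_pos"][:2]-p0)@np.c_[e,n]).round(4),o["eef_pos"][2].round(4),"F",np.round(o["ft_force"],1),"w",round(float(o["grip_width"]),4))
    p,d=imaging.camera(nm);W=wcloud(d,o["eef_pos"],o["tool_rot"]) if nm=="wrist" else cloud(nm,d);z=W[...,2]
    Q=(W[...,:2]-p0)@np.c_[e,n];m=(abs(Q)<.13).all(-1)&(z>.012)&(z<.125)&(p.min(2)>45)
    S=np.c_[Q[m],z[m]]
    for lo,hi in zs:
        T=S[(S[:,2]>lo)&(S[:,2]<hi)]
        if len(T)>5: print(nm,lo,len(T),np.percentile(T,[2,50,98],axis=0).round(3).tolist())
    return p
if __name__=="__main__":
    p=look(sys.argv[1]); cv2.imwrite(f"pics/{sys.argv[2]}.png",cv2.resize(p[120:280,180:500],None,fx=2,fy=2) if sys.argv[1]=="scene" else p)
E
python3 m.py scene s3
```

```text
tcp s,t,z [-0.0664  0.0006] 0.0832 F [-0.7 -0.5 -0.9] w 0.0004
scene 0.012 6 [[-0.088, -0.026, 0.012], [-0.084, 0.005, 0.013], [-0.083, 0.045, 0.026]]
scene 0.08 480 [[-0.083, -0.024, 0.081], [-0.043, 0.01, 0.083], [-0.025, 0.031, 0.085]]
```

View pics/s3.png

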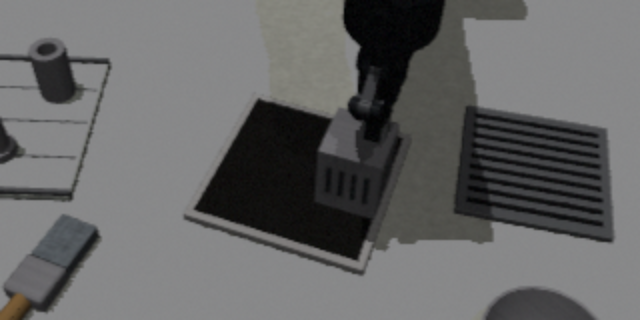

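```bash
python3 - <<'E'
from h import *
from m import p0,e,n
o=get_obs();t=o["eef_pos"]
for nm in("scene","wrist"):
    p,d=imaging.camera(nm);W=wcloud(d,t,o["tool_rot"]) if nm=="wrist" else cloud(nm,d);z=W[...,2]
    Q=(W[...,:2]-p0)@np.c_[e,n]
    m=(d>0)&(abs(Q[...,0]+.066)<.05)&(abs(Q[...,1])<.05)&(z<.2)&(z>.06)
    for lo in np.arange(.06,.2,.01):
        k=m&(z>lo)&(z<=lo+.01)
        if k.sum()>3: print(nm,lo.round(2),k.sum(),"s",np.percentile(Q[k][:,0],[3,97]).round(3),"t",np.percentile(Q[k][:,1],[3,97]).round(3))
print(o["joint_pos"],t)
E
```

```text
scene 0.06 136 s [-0.084 -0.026] t [-0.016  0.033]
scene 0.07 141 s [-0.084 -0.026] t [-0.011  0.033]
scene 0.08 635 s [-0.083 -0.025] t [-0.024  0.032]
scene 0.09 32 s [-0.079 -0.057] t [0.001 0.016]
scene 0.1 53 s [-0.079 -0.058] t [-0.002  0.016]
scene 0.11 32 s [-0.079 -0.061] t [0.002 0.016]
scene 0.13 27 s [-0.081 -0.058] t [0.007 0.034]
scene 0.14 29 s [-0.08  -0.058] t [0.015 0.043]
scene 0.15 80 s [-0.085 -0.052] t [-0.003  0.049]
scene 0.16 44 s [-0.085 -0.052] t [-0.011  0.045]
scene 0.17 64 s [-0.085 -0.051] t [0.009 0.047]
scene 0.18 105 s [-0.087 -0.049] t [-0.006  0.049]
scene 0.19 150 s [-0.086 -0.05 ] t [0.013 0.045]
wrist 0.06 675 s [-0.084 -0.083] t [-0.025  0.03 ]
wrist 0.07 708 s [-0.084 -0.083] t [-0.025  0.031]
wrist 0.08 4460 s [-0.083 -0.049] t [-0.026  0.031]
wrist 0.09 282 s [-0.08  -0.075] t [-0.009  0.014]
wrist 0.1 564 s [-0.08  -0.075] t [-0.01   0.015]
wrist 0.11 653 s [-0.08  -0.075] t [-0.01   0.015]
wrist 0.12 735 s [-0.081 -0.059] t [-0.006  0.01 ]
wrist 0.13 2310 s [-0.082 -0.061] t [-0.027  0.032]
wrist 0.14 5016 s [-0.081 -0.06 ] t [-0.034  0.038]
wrist 0.15 4422 s [-0.086 -0.061] t [-0.041  0.046]
wrist 0.16 6899 s [-0.086 -0.063] t [-0.046  0.047]
wrist 0.17 8069 s [-0.086 -0.071] t [-0.048  0.049]
wrist 0.18 8444 s [-0.089 -0.072] t [-0.048  0.047]
wrist 0.19 1257 s [-0.089 -0.086] t [-0.016  0.021]
[ 1.60612614e-01  5.13364400e-01  2.35750973e-02  1.08090802e+00
 -4.77914761e-05  1.96930576e+00] [0.58384301 0.09457235 0.08324148]
```

Request:
apply_moves([
  [[0.15,0.65,0,0,-1],[0.15,0.65,0,0,-1],[0,0,0,0,-1],[0,0,0,0,-1]],
])

```text
clock: 7.02
eef_pos: [0.5962, 0.1498, 0.0828]
tool_rot: [0.784, 0.62, 0.0, 0.0]
ft_force: [-0.4, -1.3, -0.0]
grip_width: -0.0002
grasp_force: 0.0
```

```bash
cat > f.py <<'E'
from h import *
from m import p0,e,n
o=get_obs();t=o["eef_pos"];s0,t0=(t[:2]-p0)@np.c_[e,n];print(s0,t0,t[2],o["ft_force"])
for nm in("scene",):
    p,d=imaging.camera(nm);W=cloud(nm,d);z=W[...,2]
    Q=(W[...,:2]-p0)@np.c_[e,n]
    m=(d>0)&(abs(Q[...,0]-s0)<.025)&(abs(Q[...,1]-t0)<.05)&(z<.16)&(z>.015)
    for lo in np.arange(.02,.15,.01):
        k=m&(z>lo)&(z<=lo+.01)
        if k.sum()>3: print(nm,lo.round(2),k.sum(),"s",np.percentile(Q[k][:,0],[3,97]).round(3),"t",np.percentile(Q[k][:,1],[3,97]).round(3))
E
python3 f.py; python3 m.py scene s4
```

```text
-0.12397797966111926 0.00033368517359333373 0.08281954456980872 [-0.39834382 -1.27242218 -0.00313961]
scene 0.08 10 s [-0.134 -0.114] t [0.006 0.008]
scene 0.09 32 s [-0.135 -0.115] t [0.005 0.014]
scene 0.1 50 s [-0.135 -0.114] t [0.007 0.016]
scene 0.11 22 s [-0.131 -0.118] t [0.014 0.016]
scene 0.13 17 s [-0.138 -0.118] t [0.008 0.033]
scene 0.14 18 s [-0.138 -0.114] t [0.016 0.044]
tcp s,t,z [-0.1229  0.0002] 0.0827 F [ 0.   0.3 -0.6] w 0.0
scene 0.08 810 [[-0.083, -0.027, 0.081], [-0.054, 0.004, 0.083], [-0.025, 0.032, 0.085]]
```

Request:
apply_moves([
  [[0,0,-0.2,0,-1],[0,0,-0.2,0,-1],[-0.055,-0.245,0,0,-1],[-0.055,-0.245,0,0,-1],[-0.055,-0.245,0,0,-1],[-0.055,-0.245,0,0,-1],[0,0,0,0,-1]],
])

```text
clock: 7.7
eef_pos: [0.5872, 0.1063, 0.0677]
tool_rot: [0.786, 0.618, 0.0, 0.001]
ft_force: [0.2, -0.3, -0.2]
grip_width: 0.0
grasp_force: 0.0
```

```bash
sed -i 's/&(p.min(2)>45)/\&(p.min(2)>30)/' m.py; python3 m.py scene s5
```

```text
tcp s,t,z [-0.0796  0.0013] 0.0677 F [ 0.2 -0.3 -0.2] w 0.0
scene 0.012 135 [[-0.081, 0.007, 0.013], [-0.045, 0.031, 0.024], [-0.021, 0.033, 0.029]]
scene 0.03 208 [[-0.08, -0.002, 0.031], [-0.058, 0.031, 0.038], [-0.016, 0.033, 0.05]]
scene 0.05 136 [[-0.074, 0.026, 0.05], [-0.042, 0.031, 0.06], [-0.011, 0.033, 0.068]]
scene 0.068 165 [[-0.089, -0.01, 0.068], [-0.038, 0.031, 0.076], [-0.005, 0.033, 0.08]]
scene 0.08 779 [[-0.088, -0.027, 0.081], [-0.036, 0.009, 0.087], [-0.007, 0.032, 0.095]]
scene 0.1 7 [[-0.094, -0.003, 0.103], [-0.092, 0.006, 0.117], [-0.091, 0.013, 0.12]]
```

Request:
apply_moves([
  [[-0.055,-0.245,0,0,-1],[-0.055,-0.245,0,0,-1],[-0.04,-0.17,0,0,-1],[0,0,0,0,-1],[0,0,0,0,-1]],
])

```text
clock: 8.17
eef_pos: [0.5819, 0.0823, 0.0683]
tool_rot: [0.785, 0.619, 0.001, 0.001]
ft_force: [-0.7, 0.9, -1.1]
grip_width: -0.0001
grasp_force: 0.0
```

```bash
python3 m.py scene s6
```

```text
tcp s,t,z [-0.055   0.0016] 0.0683 F [-0.7  0.9 -1.1] w -0.0001
scene 0.012 64 [[-0.035, 0.03, 0.015], [-0.021, 0.031, 0.023], [-0.001, 0.033, 0.029]]
scene 0.03 171 [[-0.049, 0.03, 0.03], [-0.022, 0.031, 0.041], [0.022, 0.033, 0.049]]
scene 0.05 383 [[-0.059, -0.022, 0.051], [-0.025, 0.03, 0.06], [0.034, 0.033, 0.067]]
scene 0.068 282 [[-0.046, -0.021, 0.068], [-0.028, 0.024, 0.074], [0.023, 0.032, 0.08]]
scene 0.08 578 [[-0.064, -0.028, 0.08], [-0.01, 0.01, 0.09], [0.014, 0.032, 0.1]]
scene 0.1 37 [[-0.069, -0.024, 0.1], [-0.002, 0.002, 0.101], [-0.0, 0.028, 0.12]]
```

Request:
apply_moves([
  [[-0.055,-0.245,0,0,-1],[-0.055,-0.245,0,0,-1],[0,0,0,0,-1],[0,0,0,0,-1],[0.1,0.3,0.4,0,-1],[0,0,0,0,-1]],
])

```text
clock: 8.72
eef_pos: [0.5829, 0.0761, 0.0849]
tool_rot: [0.785, 0.619, 0.002, 0.001]
ft_force: [1.8, 0.1, 0.2]
grip_width: -0.0001
grasp_force: 0.0
```

```bash
python3 m.py scene s7;python3 m.py wrist w7
```

```text
tcp s,t,z [-0.0492  0.0039] 0.0849 F [1.8 0.1 0.2] w -0.0001
scene 0.012 230 [[-0.024, -0.027, 0.012], [-0.007, 0.031, 0.019], [0.047, 0.033, 0.029]]
scene 0.03 200 [[-0.024, -0.026, 0.031], [0.003, 0.031, 0.041], [0.048, 0.033, 0.05]]
scene 0.05 341 [[-0.024, -0.027, 0.051], [0.011, 0.03, 0.065], [0.048, 0.032, 0.068]]
scene 0.068 779 [[-0.024, -0.028, 0.068], [0.011, 0.003, 0.069], [0.048, 0.031, 0.071]]
scene 0.08 9 [[-0.061, 0.004, 0.091], [-0.058, 0.011, 0.096], [-0.057, 0.011, 0.099]]
scene 0.1 25 [[-0.061, -0.003, 0.101], [-0.061, 0.01, 0.109], [-0.048, 0.012, 0.118]]
tcp s,t,z [-0.0486  0.0036] 0.0841 F [0.4 0.7 0.3] w -0.0002
wrist 0.012 1008 [[-0.053, -0.028, 0.012], [-0.02, -0.013, 0.013], [0.004, 0.075, 0.028]]
wrist 0.03 279 [[-0.026, -0.027, 0.031], [-0.022, 0.029, 0.04], [-0.007, 0.032, 0.049]]
wrist 0.05 195 [[-0.026, -0.028, 0.051], [-0.025, -0.024, 0.059], [-0.018, 0.032, 0.068]]
wrist 0.068 498 [[-0.025, -0.027, 0.069], [-0.019, 0.003, 0.07], [0.026, 0.032, 0.071]]
wrist 0.08 184 [[-0.061, -0.006, 0.094], [-0.06, 0.005, 0.097], [-0.056, 0.017, 0.1]]
wrist 0.1 795 [[-0.061, -0.008, 0.101], [-0.06, 0.004, 0.113], [-0.056, 0.019, 0.124]]
```

View pics/s7.png

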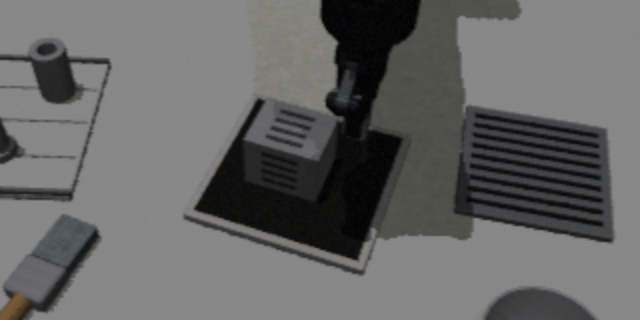

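Request:
apply_moves([
  [[0,0,0.2,0,1],[0,0,0.2,0,1],[0,0,0,0,1],[-0.17,-0.74,0,0,1],[-0.17,-0.74,0,0,1],[0,0,0,0,1],[0,0,-0.6,0,1],[0,0,-0.6,0,1]],
])

```text
clock: 9.48
eef_pos: [0.5693, 0.0149, 0.0525]
tool_rot: [0.786, 0.618, 0.002, 0.002]
ft_force: [0.3, -0.1, -0.1]
grip_width: 0.0853
grasp_force: 0.0
```

Request:
apply_moves([
  [[0,0,-0.45,0,1],[0,0,0,0,1],[0,0,0,0,-1],[0,0,0,0,-1],[0,0,0,0,-1],[0,0,0,0,-1],[0,0,0,0,-1],[0,0,0.2,0,-1]],
])

```text
clock: 10.15
eef_pos: [0.5666, 0.0158, 0.0406]
tool_rot: [0.785, 0.619, -0.001, -0.0]
ft_force: [0.3, -0.1, -2.3]
grip_width: 0.0591
grasp_force: 66.2
```

Request:
apply_moves([
  [[0.15,0.6,0,0,-1],[0.14,0.6,0,0,-1],[0,0,0,0,-1]],
])

```text
clock: 10.4
eef_pos: [0.5803, 0.0674, 0.0419]
tool_rot: [0.784, 0.62, 0.002, -0.0]
ft_force: [1.5, -0.2, -1.6]
grip_width: 0.0588
grasp_force: 66.3
```

```bash
python3 m.py scene s8; python3 f.py
```

```text
tcp s,t,z [-0.0402  0.0033] 0.0419 F [ 1.5 -0.2 -1.6] w 0.0588
scene 0.012 190 [[-0.077, -0.023, 0.017], [-0.062, 0.033, 0.021], [-0.005, 0.035, 0.029]]
scene 0.03 191 [[-0.077, -0.024, 0.031], [-0.055, 0.034, 0.039], [-0.005, 0.035, 0.05]]
scene 0.05 161 [[-0.077, -0.011, 0.05], [-0.054, 0.034, 0.059], [-0.005, 0.041, 0.068]]
scene 0.068 507 [[-0.077, -0.025, 0.069], [-0.061, 0.014, 0.076], [-0.004, 0.035, 0.078]]
scene 0.08 15 [[-0.054, -0.034, 0.081], [-0.052, -0.027, 0.088], [-0.05, 0.039, 0.098]]
scene 0.1 8 [[-0.058, -0.048, 0.104], [-0.057, -0.02, 0.119], [-0.055, -0.016, 0.124]]
-0.03821033194663188 0.0029239187890434124 0.041522158157984976 [-0.44896126 -0.52510369 -0.68905565]
scene 0.02 82 s [-0.061 -0.015] t [0.032 0.035]
scene 0.03 86 s [-0.062 -0.015] t [0.032 0.035]
scene 0.04 61 s [-0.062 -0.015] t [0.032 0.035]
scene 0.05 67 s [-0.063 -0.015] t [0.032 0.044]
scene 0.06 80 s [-0.061 -0.014] t [0.033 0.047]
scene 0.07 287 s [-0.063 -0.027] t [-0.025  0.047]
scene 0.08 16 s [-0.05  -0.047] t [-0.032  0.039]
scene 0.09 17 s [-0.052 -0.049] t [-0.034  0.047]
scene 0.1 18 s [-0.051 -0.048] t [0.004 0.049]
scene 0.11 42 s [-0.056 -0.043] t [-0.02   0.041]
scene 0.12 59 s [-0.056 -0.022] t [-0.019  0.037]
scene 0.13 56 s [-0.056 -0.022] t [-0.011  0.034]
scene 0.14 78 s [-0.058 -0.02 ] t [0.015 0.045]
```

Request:
apply_moves([
  [[0,0,-0.19,0,-1],[0,0,0,0,-1],[0,0,0,0,0.8],[0,0,0,0,0.8],[0,0,0.5,0,0.8],[0,0,0.6,0,0.8],[0,0,0.5,0,0.8],[0.2,0.87,0,0,-1]],
])

```text
clock: 11.17
eef_pos: [0.5886, 0.0933, 0.1015]
tool_rot: [0.788, 0.616, 0.001, 0.003]
ft_force: [1.4, -0.3, 0.1]
grip_width: 0.0665
grasp_force: 0.0
```

Request:
apply_moves([
  [[0.2,0.87,0,0,-1],[0,0,0,0,-1],[0,0,-0.4,0,-1],[0,0,-0.4,0,-1],[0,0,-0.2,0,-1],[0,0,0,0,-1]],
])

```text
clock: 11.67
eef_pos: [0.5924, 0.1322, 0.0544]
tool_rot: [0.785, 0.619, -0.003, -0.001]
ft_force: [-0.3, -0.3, -0.5]
grip_width: 0.0002
grasp_force: 0.0
```

```bash
python3 m.py scene s9; python3 f.py
```

```text
tcp s,t,z [-0.106   0.0006] 0.0544 F [-0.3 -0.3 -0.5] w 0.0002
scene 0.012 212 [[-0.073, -0.023, 0.012], [-0.048, 0.034, 0.02], [-0.001, 0.036, 0.03]]
scene 0.03 203 [[-0.073, -0.023, 0.03], [-0.043, 0.034, 0.04], [-0.001, 0.036, 0.05]]
scene 0.05 349 [[-0.114, -0.023, 0.05], [-0.042, 0.033, 0.065], [-0.001, 0.036, 0.068]]
scene 0.068 851 [[-0.073, -0.024, 0.068], [-0.038, 0.006, 0.069], [-0.001, 0.034, 0.071]]
scene 0.1 11 [[-0.12, 0.007, 0.101], [-0.119, 0.016, 0.11], [-0.102, 0.031, 0.121]]
-0.10640206851259343 0.0015232400177776315 0.05579271554109282 [-0.35501111  0.63697789  0.11937533]
scene 0.06 20 s [-0.117 -0.097] t [0.004 0.015]
scene 0.07 45 s [-0.118 -0.097] t [0.007 0.017]
scene 0.08 32 s [-0.118 -0.101] t [0.009 0.017]
scene 0.1 11 s [-0.12  -0.103] t [0.002 0.034]
scene 0.11 16 s [-0.12  -0.096] t [0.01  0.041]
scene 0.12 59 s [-0.122 -0.091] t [0.016 0.05 ]
scene 0.13 39 s [-0.124 -0.09 ] t [0.012 0.049]
scene 0.14 59 s [-0.123 -0.091] t [0.018 0.048]
```

Request:
apply_moves([
  [[-0.055,-0.245,0,0,-1],[-0.055,-0.245,0,0,-1],[-0.055,-0.245,0.18,0,-1],[-0.05,-0.215,0.2,0,-1],[-0.05,-0.215,0.18,0,-1],[0,0,0,0,-1]],
])

```text
clock: 12.27
eef_pos: [0.5854, 0.0846, 0.0826]
tool_rot: [0.786, 0.618, 0.002, 0.001]
ft_force: [0.4, 1.1, 0.4]
grip_width: -0.0003
grasp_force: 0.3
```

```bash
python3 m.py scene s10
```

```text
tcp s,t,z [-0.058   0.0044] 0.0826 F [0.4 1.1 0.4] w -0.0003
scene 0.012 182 [[-0.058, -0.024, 0.014], [-0.04, 0.033, 0.027], [0.005, 0.035, 0.03]]
scene 0.03 360 [[-0.066, -0.024, 0.03], [-0.052, 0.033, 0.037], [0.011, 0.035, 0.049]]
scene 0.05 250 [[-0.058, -0.017, 0.051], [-0.008, 0.034, 0.062], [0.021, 0.035, 0.068]]
scene 0.068 565 [[-0.05, -0.025, 0.068], [-0.008, 0.012, 0.074], [0.016, 0.035, 0.08]]
scene 0.08 268 [[-0.068, -0.015, 0.08], [-0.037, 0.014, 0.084], [-0.024, 0.035, 0.096]]
scene 0.1 23 [[-0.07, -0.0, 0.101], [-0.069, 0.011, 0.107], [-0.048, 0.013, 0.114]]
```

Request:
apply_moves([
  [[-0.055,-0.235,0.1,0,-1],[-0.055,-0.235,0.07,0,-1],[-0.055,-0.235,0.05,0,-1],[-0.055,-0.235,0.03,0,-1],[-0.055,-0.235,0,0,-1],[0,0,0,0,-1]],
])

```text
clock: 12.82
eef_pos: [0.5779, 0.0407, 0.0977]
tool_rot: [0.785, 0.619, 0.006, 0.003]
ft_force: [-5.0, 4.5, 30.1]
grip_width: 0.0001
grasp_force: 11.6
```

```bash
python3 m.py scene s11
```

```text
tcp s,t,z [-0.0136  0.007 ] 0.0977 F [-5.   4.5 30.1] w 0.0001
scene 0.012 78 [[-0.015, -0.024, 0.012], [0.002, 0.034, 0.025], [0.02, 0.036, 0.03]]
scene 0.03 329 [[-0.032, -0.024, 0.031], [-0.008, 0.003, 0.042], [0.04, 0.036, 0.05]]
scene 0.05 562 [[-0.047, -0.023, 0.051], [-0.017, 0.009, 0.059], [0.044, 0.036, 0.067]]
scene 0.068 250 [[-0.039, -0.023, 0.068], [-0.007, 0.029, 0.073], [0.029, 0.037, 0.08]]
scene 0.08 271 [[-0.026, -0.022, 0.08], [0.003, 0.03, 0.088], [0.017, 0.037, 0.099]]
scene 0.1 59 [[-0.025, 0.004, 0.1], [-0.007, 0.015, 0.104], [-0.003, 0.037, 0.125]]
```

Request:
apply_moves([
  [[-0.045,-0.2,0.04,0,-1],[-0.045,-0.2,0.02,0,-1],[0,0,0,0,-1]],
])

```text
clock: 13.12
eef_pos: [0.5692, 0.0226, 0.0924]
tool_rot: [0.786, 0.619, -0.0, 0.0]
ft_force: [-0.7, 0.5, 0.1]
grip_width: 0.0
grasp_force: 0.0
```

```bash
python3 m.py scene s12
```

```text
tcp s,t,z [0.006  0.0026] 0.0924 F [-0.7  0.5  0.1] w 0.0
scene 0.012 204 [[0.004, -0.024, 0.013], [0.032, 0.033, 0.023], [0.063, 0.035, 0.03]]
scene 0.03 255 [[0.006, -0.025, 0.03], [0.043, 0.025, 0.04], [0.065, 0.035, 0.05]]
scene 0.05 267 [[0.009, -0.025, 0.051], [0.047, -0.001, 0.06], [0.068, 0.035, 0.068]]
scene 0.068 265 [[0.011, -0.024, 0.068], [0.048, 0.032, 0.074], [0.069, 0.035, 0.08]]
scene 0.08 222 [[0.012, -0.025, 0.08], [0.045, 0.027, 0.084], [0.071, 0.035, 0.09]]
scene 0.1 40 [[-0.006, -0.002, 0.101], [-0.005, 0.008, 0.112], [-0.002, 0.011, 0.124]]
```

Request:
apply_moves([
  [[0.05,0.2,0.5,0,-1],[0,0,0.9,0,-1],[0,0,0.9,0,-1],[0,0,0,0,-1],[0,0,0,0,-1]],
])

```text
clock: 13.58
eef_pos: [0.5732, 0.032, 0.1858]
tool_rot: [0.785, 0.619, 0.002, 0.001]
ft_force: [-0.5, 0.3, -1.1]
grip_width: 0.0
grasp_force: 0.0
```

```bash
python3 m.py scene s13
```

```text
tcp s,t,z [-0.0041  0.0044] 0.1858 F [-0.5  0.3 -1.1] w 0.0
scene 0.012 201 [[0.005, -0.025, 0.012], [0.036, 0.033, 0.022], [0.061, 0.035, 0.03]]
scene 0.03 257 [[0.005, -0.025, 0.03], [0.037, -0.022, 0.041], [0.063, 0.035, 0.05]]
scene 0.05 280 [[0.005, -0.025, 0.05], [0.035, 0.01, 0.06], [0.061, 0.035, 0.068]]
scene 0.068 260 [[0.004, -0.025, 0.068], [0.035, 0.032, 0.074], [0.061, 0.035, 0.08]]
scene 0.08 217 [[0.003, -0.026, 0.08], [0.032, 0.005, 0.083], [0.063, 0.035, 0.085]]
```

View pics/s13.png

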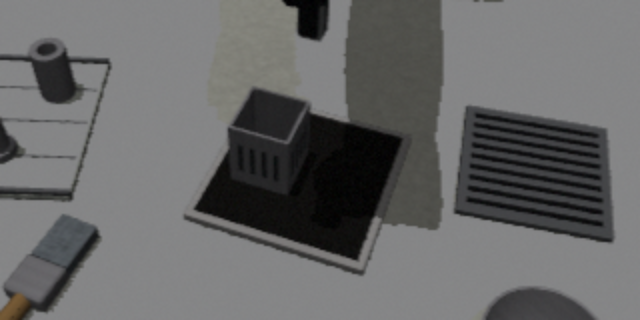

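Request:
apply_moves([
  [[0.02,-0.95,0,0,1],[0.02,-0.95,0,0,1],[0.02,-0.95,0,0,1],[0.02,-0.95,0,0,1],[0.02,-0.95,0,0,1],[0.02,-0.95,0,0,1],[0.02,-0.95,0,0,1],[0,-0.5,0,0,1]],
])

```text
clock: 14.3
eef_pos: [0.5755, -0.2581, 0.1808]
tool_rot: [0.786, 0.618, -0.002, -0.002]
ft_force: [0.2, 0.2, 0.3]
grip_width: 0.0856
grasp_force: 0.0
```

Request:
apply_moves([
  [[0,0,0,0,1],[0,0,0,0,1],[0,0,0,0,1]],
])

```text
clock: 14.55
eef_pos: [0.5763, -0.2534, 0.182]
tool_rot: [0.785, 0.619, -0.001, -0.002]
ft_force: [0.5, 0.1, 1.3]
grip_width: 0.0855
grasp_force: 0.0
```

```bash
cat > sp.py <<'E'
from h import *
o=get_obs();t=o["eef_pos"];print("tcp",np.round(t,4),"F",np.round(o["ft_force"],1))
for nm in("wrist","top","scene"):
    p,d=imaging.camera(nm);W=wcloud(d,t,o["tool_rot"]) if nm=="wrist" else cloud(nm,d);z=W[...,2]
    if nm=="wrist": cv2.imwrite("pics/wsp.png",p)
    for lo,hi in((.012,.02),(.06,.09),(.1,.122),(.122,.135)):
        k=(d>0)&(abs(W[...,0]-.58)<.035)&(abs(W[...,1]+.28)<.035)&(z>lo)&(z<hi)
        if k.sum()>5: print(nm,lo,k.sum(),rect(W[k]),np.percentile(W[k],[3,97],axis=0).round(3).tolist())
E
python3 sp.py
```

```text
tcp [ 0.5763 -0.2534  0.182 ] F [0.5 0.1 1.3]
wrist 0.012 366 (array([ 584. , -275.9]), array([27.7, 35.3]), 81.1) [[0.567, -0.288, 0.014], [0.6, -0.263, 0.019]]
wrist 0.06 206 (array([ 584.1, -275.7]), array([ 7.9, 16. ]), 73.3) [[0.576, -0.278, 0.061], [0.591, -0.272, 0.089]]
wrist 0.1 222 (array([ 583.3, -276. ]), array([ 8., 16.]), 79.3) [[0.575, -0.278, 0.101], [0.59, -0.272, 0.122]]
wrist 0.122 387 (array([ 583., -280.]), array([14.9, 15.9]), 23.6) [[0.576, -0.287, 0.123], [0.589, -0.273, 0.129]]
top 0.012 64 (array([ 581.7, -270.5]), array([38.9, 76.9]), 67.8) [[0.554, -0.286, 0.012], [0.602, -0.248, 0.019]]
top 0.06 25 (array([ 578.5, -276.6]), array([13.9,  4.9]), 33.4) [[0.574, -0.281, 0.062], [0.585, -0.274, 0.088]]
top 0.1 8 (array([ 579.6, -274.6]), array([9.8, 2. ]), 13.9) [[0.575, -0.276, 0.1], [0.584, -0.273, 0.111]]
scene 0.012 112 (array([ 585.7, -277.8]), array([29. , 35.1]), 31.1) [[0.57, -0.295, 0.013], [0.599, -0.263, 0.019]]
scene 0.06 101 (array([ 586.2, -277.4]), array([ 7.6, 15.5]), 30.8) [[0.58, -0.284, 0.061], [0.59, -0.272, 0.089]]
scene 0.1 88 (array([ 586. , -277.4]), array([ 9.4, 15.4]), 32.7) [[0.579, -0.285, 0.1], [0.59, -0.272, 0.121]]
scene 0.122 59 (array([ 581.9, -279.8]), array([15.9, 14.6]), 48.1) [[0.575, -0.286, 0.122], [0.589, -0.273, 0.128]]
```

Request:
apply_moves([
  [[0.17,-0.67,0,0,1],[0,0,-0.6,0,1],[0,0,-0.6,0,1],[0,0,-0.6,0,1],[0,0,-0.52,0,1],[0,0,0,0,1],[0,0,0,0,1]],
])

```text
clock: 15.28
eef_pos: [0.5833, -0.2795, 0.0903]
tool_rot: [0.785, 0.62, -0.001, -0.002]
ft_force: [0.8, 0.4, 0.2]
grip_width: 0.0857
grasp_force: 0.0
```

```bash
python3 sp.py
```

```text
tcp [ 0.5833 -0.2795  0.0903] F [0.8 0.4 0.2]
wrist 0.012 681 (array([ 583.8, -276.5]), array([28.1, 34.8]), 76.5) [[0.567, -0.288, 0.014], [0.599, -0.263, 0.019]]
wrist 0.06 537 (array([ 583.7, -276.2]), array([ 8.8, 16.3]), 76.4) [[0.577, -0.281, 0.061], [0.591, -0.272, 0.089]]
wrist 0.1 827 (array([ 567.5, -271. ]), array([10.3, 50.9]), 70.0) [[0.545, -0.279, 0.101], [0.59, -0.259, 0.121]]
wrist 0.122 1248 (array([ 567.9, -270.1]), array([16.3, 51.3]), 56.0) [[0.545, -0.286, 0.123], [0.59, -0.259, 0.132]]
top 0.012 75 (array([ 577.3, -274.6]), array([43.6, 79.6]), 50.0) [[0.549, -0.297, 0.012], [0.605, -0.25, 0.02]]
top 0.06 30 (array([ 578. , -276.7]), array([14.5,  5.2]), 37.8) [[0.574, -0.282, 0.061], [0.585, -0.273, 0.089]]
top 0.1 14 (array([ 580.1, -274.6]), array([10.3,  2.6]), 12.5) [[0.575, -0.277, 0.101], [0.585, -0.274, 0.121]]
top 0.122 9 (array([ 564. , -272.6]), array([10.6, 42.7]), 70.2) [[0.552, -0.28, 0.125], [0.586, -0.264, 0.133]]
scene 0.012 114 (array([ 585.5, -277.8]), array([28.6, 34.9]), 31.6) [[0.569, -0.296, 0.013], [0.599, -0.263, 0.019]]
scene 0.06 108 (array([ 586. , -277.5]), array([ 9.5, 15.5]), 30.7) [[0.58, -0.284, 0.061], [0.59, -0.272, 0.089]]
scene 0.1 106 (array([ 567.5, -272. ]), array([13.9, 50. ]), 69.1) [[0.545, -0.285, 0.101], [0.59, -0.26, 0.122]]
scene 0.122 81 (array([ 566.3, -273.7]), array([14.9, 49. ]), 70.8) [[0.545, -0.286, 0.123], [0.589, -0.26, 0.134]]
```

View pics/wsp.png

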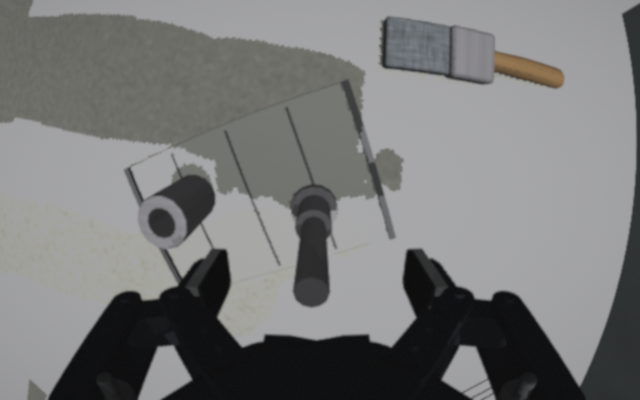

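Request:
apply_moves([
  [[0,0,0,0,-1],[0,0,0,0,-1],[0,0,0,0,-1],[0,0,0,0,-1],[0,0,0,0,-1],[0,0,0,0,-1],[0,0,0,0,-1],[0,0,0,0,-1]],
])

```text
clock: 16.1
eef_pos: [0.5837, -0.2811, 0.0914]
tool_rot: [0.785, 0.619, -0.0, -0.0]
ft_force: [-1.2, -0.2, 1.6]
grip_width: 0.0145
grasp_force: 58.4
```

Request:
apply_moves([
  [[0,0,0.2,0,-1],[0,0,0.5,0,-1],[0,0,0.6,0,-1],[0,0,0.6,0,-1],[0,0,0.6,0,-1],[0,0,0,0,-1]],
])

```text
clock: 16.6
eef_pos: [0.5868, -0.2823, 0.1976]
tool_rot: [0.785, 0.619, 0.002, 0.005]
ft_force: [1.3, 0.4, -0.4]
grip_width: 0.0141
grasp_force: 58.8
```

Request:
apply_moves([
  [[-0.056,0.6,0,0,-1],[-0.056,0.86,0,0,-1],[-0.056,0.86,0,0,-1],[-0.056,0.86,0,0,-1],[-0.056,0.86,0,0,-1],[-0.056,0.86,0,0,-1],[-0.056,0.86,0,0,-1],[-0.056,0.7,0,0,-1]],
])

```text
clock: 17.27
eef_pos: [0.5653, -0.0202, 0.1904]
tool_rot: [0.785, 0.62, -0.0, -0.001]
ft_force: [-0.0, -0.4, -1.6]
grip_width: 0.0141
grasp_force: 58.7
```

Request:
apply_moves([
  [[0,0.42,0,0,-1],[0,0,0,0,-1],[0,0,0,0,-1],[0,0,0,0,-1]],
])

```text
clock: 17.6
eef_pos: [0.5659, -0.0063, 0.1907]
tool_rot: [0.785, 0.619, -0.0, -0.0]
ft_force: [-0.6, -0.6, -2.0]
grip_width: 0.0143
grasp_force: 58.7
```

```bash
cat > k.py <<'E'
from h import *
import sys
o=get_obs();t=o["eef_pos"];print("tcp",np.round(t,4),"F",np.round(o["ft_force"],1),"w",o["grip_width"])
for nm in("scene","wrist"):
    p,d=imaging.camera(nm);W=wcloud(d,t,o["tool_rot"]) if nm=="wrist" else cloud(nm,d);z=W[...,2]
    if nm=="scene": cv2.imwrite(f"pics/{sys.argv[1]}.png",cv2.resize(p[60:260,180:460],None,fx=2,fy=2))
    for lo,hi in((.06,.079),(.08,.087),(.09,.1),(.1,.11),(.115,.13),(.14,.17),(.17,.19)):
        k=(d>0)&(abs(W[...,0]-.566)<.05)&(abs(W[...,1]+.004)<.05)&(z>lo)&(z<hi)
        if k.sum()>5: print(nm,lo,k.sum(),rect(W[k]),np.percentile(W[k],[3,97],axis=0).round(3).tolist())
E
python3 k.py s20
```

```text
tcp [ 0.5659 -0.0063  0.1907] F [-0.6 -0.6 -2. ] w 0.014287131329731778
scene 0.06 404 (array([565. ,  -4.8]), array([61.3, 61.3]), 77.2) [[0.538, -0.038, 0.061], [0.599, 0.029, 0.078]]
scene 0.08 177 (array([564.8,  -4.5]), array([60.6, 62. ]), 76.6) [[0.54, -0.038, 0.08], [0.599, 0.029, 0.084]]
scene 0.1 24 (array([576.4,  -5. ]), array([15. , 34.5]), 5.5) [[0.57, -0.021, 0.107], [0.583, 0.01, 0.11]]
scene 0.115 164 (array([570.2,  -5.7]), array([29.9, 34.5]), 6.0) [[0.559, -0.022, 0.115], [0.582, 0.01, 0.13]]
scene 0.14 185 (array([569.3,  -5.4]), array([21.3, 23. ]), 11.3) [[0.562, -0.016, 0.141], [0.579, 0.005, 0.168]]
scene 0.17 77 (array([572.2,  -6. ]), array([ 6.5, 13.8]), 0.3) [[0.569, -0.013, 0.171], [0.575, 0.001, 0.188]]
wrist 0.06 543 (array([565.4,  -3. ]), array([58.3, 59.5]), 76.8) [[0.534, -0.036, 0.061], [0.597, 0.031, 0.079]]
wrist 0.08 939 (array([565.5,  -4.4]), array([61.1, 60.7]), 76.6) [[0.532, -0.038, 0.081], [0.598, 0.03, 0.085]]
wrist 0.1 23 (array([569. ,   6.1]), array([10.9, 31.8]), 79.4) [[0.556, -0.001, 0.108], [0.583, 0.012, 0.11]]
wrist 0.115 748 (array([567.6,  -1.8]), array([26.9, 35.1]), 78.5) [[0.551, -0.014, 0.116], [0.583, 0.011, 0.128]]
wrist 0.14 825 (array([567.6,  -3.8]), array([20.1, 23.7]), 72.9) [[0.556, -0.011, 0.142], [0.578, 0.006, 0.169]]
wrist 0.17 368 (array([568.4,  -1.9]), array([ 7.7, 15.8]), 74.9) [[0.561, -0.005, 0.171], [0.575, 0.002, 0.189]]
```

View pics/s20.png

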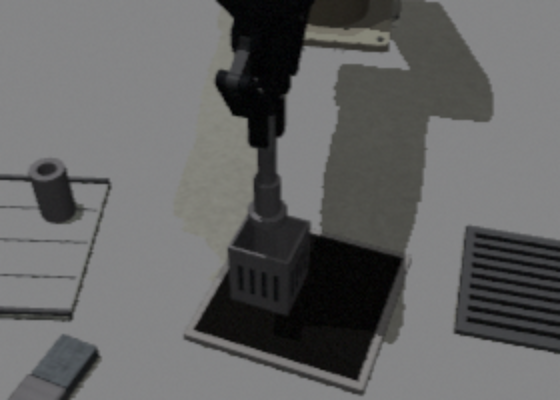

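Request:
apply_moves([
  [[0,0.04,-0.4,0,-1],[0,0,-0.5,0,-1],[0,0,-0.5,0,-1],[0,0,-0.5,0,-1],[0,0,-0.25,0,-1],[0,0,-0.12,0,-1],[0,0,0,0,-1]],
])

```text
clock: 18.28
eef_pos: [0.5654, -0.005, 0.0995]
tool_rot: [0.786, 0.619, -0.001, -0.001]
ft_force: [-0.7, 0.7, -2.1]
grip_width: 0.014
grasp_force: 58.8
```

```bash
python3 k.py s21
```

```text
tcp [ 0.5654 -0.005   0.0995] F [-0.7  0.7 -2.1] w 0.014042719195851627
scene 0.06 484 (array([564.7,  -4.3]), array([60.5, 64.7]), 76.2) [[0.538, -0.036, 0.061], [0.6, 0.028, 0.079]]
scene 0.08 216 (array([565.1,  -4.6]), array([60.9, 61.8]), 76.7) [[0.538, -0.037, 0.08], [0.599, 0.029, 0.085]]
scene 0.09 20 (array([571.3,  -5.1]), array([15.3,  7.6]), 88.4) [[0.568, -0.011, 0.09], [0.575, 0.003, 0.097]]
scene 0.1 22 (array([574.4,  -1.8]), array([17.1, 29.6]), 38.0) [[0.56, -0.018, 0.103], [0.584, 0.007, 0.11]]
scene 0.115 104 (array([574.8,  -1.4]), array([18.8, 35.6]), 40.1) [[0.559, -0.018, 0.115], [0.588, 0.008, 0.129]]
scene 0.14 210 (array([ 5.695e+02, -5.000e-01]), array([24.8, 95.6]), 70.8) [[0.531, -0.023, 0.141], [0.613, 0.017, 0.169]]
scene 0.17 199 (array([568.4,   2.8]), array([ 24.5, 109.6]), 68.8) [[0.523, -0.013, 0.171], [0.615, 0.019, 0.189]]
wrist 0.06 1940 (array([567.1,   1.2]), array([52. , 60.3]), 80.4) [[0.536, -0.016, 0.06], [0.596, 0.03, 0.078]]
wrist 0.08 1718 (array([565.2,  -1.5]), array([54.7, 60.7]), 76.9) [[0.533, -0.018, 0.08], [0.598, 0.029, 0.084]]
wrist 0.09 210 (array([ 5.685e+02, -4.000e-01]), array([ 7.4, 15.4]), 69.9) [[0.561, -0.003, 0.09], [0.574, 0.003, 0.1]]
wrist 0.1 236 (array([568.9,   1.4]), array([ 9.5, 25.9]), 76.7) [[0.561, -0.003, 0.1], [0.577, 0.004, 0.11]]
wrist 0.115 1388 (array([569. ,   1.9]), array([10.4, 41.9]), 76.7) [[0.55, -0.003, 0.115], [0.588, 0.009, 0.129]]
wrist 0.14 9399 (array([566.5,  -2.4]), array([30.1, 96.7]), 76.3) [[0.527, -0.021, 0.142], [0.609, 0.017, 0.169]]
wrist 0.17 12176 (array([ 5.64e+02, -4.00e-01]), array([ 30.8, 103.1]), 76.7) [[0.521, -0.02, 0.171], [0.613, 0.019, 0.189]]
```

Request:
apply_moves([
  [[0,0,-0.04,0,-1],[0,0,-0.02,0,-1],[0,0,0,0,-1]],
])

```text
clock: 18.63
eef_pos: [0.5666, -0.0043, 0.0988]
tool_rot: [0.785, 0.619, 0.001, 0.0]
ft_force: [0.4, 1.0, -2.4]
grip_width: 0.0143
grasp_force: 58.8
```

Request:
apply_moves([
  [[0,0,-0.03,0,-1],[0,0,0,0,-1],[0,0,0,0,-1]],
])

```text
clock: 18.88
eef_pos: [0.5665, -0.0042, 0.0973]
tool_rot: [0.785, 0.619, 0.0, 0.0]
ft_force: [0.4, 0.6, -0.4]
grip_width: 0.014
grasp_force: 59.3
```

Request:
apply_moves([
  [[0,0,-0.03,0,-1],[0,0,0,0,-1],[0,0,0,0,-1]],
])

```text
clock: 19.13
eef_pos: [0.5667, -0.0042, 0.0973]
tool_rot: [0.785, 0.619, 0.001, 0.001]
ft_force: [-2.5, 0.2, 6.2]
grip_width: 0.014
grasp_force: 60.0
```

Request:
apply_moves([
  [[0,0,0,0,0.2],[0,0,0,0,0.2],[0,0,0,0,0.2],[0,0,0,0,0.2],[0,0,0.4,0,0.2],[0,0,0.8,0,0.2],[0,0,0.9,0,0.2],[0,0,0.9,0,0.2]],
])

```text
clock: 19.8
eef_pos: [0.5653, -0.0043, 0.2161]
tool_rot: [0.785, 0.619, -0.001, -0.001]
ft_force: [0.9, 0.3, 0.6]
grip_width: 0.0511
grasp_force: 0.0
```

Request:
apply_moves([
  [[-0.5,0.6,0,0,0.2],[-0.5,0.7,0,0,0.2],[-0.5,0.8,0,0,0.2],[0,0,0,0,0.2],[0,0,0,0,0.2],[0,0,0,0,0.2]],
])

```text
clock: 20.3
eef_pos: [0.5064, 0.0797, 0.2158]
tool_rot: [0.785, 0.619, 0.0, 0.0]
ft_force: [-0.2, -0.8, -1.1]
grip_width: 0.0512
grasp_force: 0.0
```

```bash
python3 k.py s22
```

```text
tcp [0.5064 0.0797 0.2158] F [-0.2 -0.8 -1.1] w 0.05118158254139103
scene 0.06 508 (array([564.1,  -3.7]), array([60.6, 63.8]), 76.0) [[0.533, -0.037, 0.06], [0.599, 0.028, 0.078]]
scene 0.08 231 (array([564.5,  -4.2]), array([61.4, 63. ]), 75.6) [[0.533, -0.037, 0.08], [0.598, 0.028, 0.086]]
scene 0.09 35 (array([570.7,  -1.8]), array([ 8.5, 16. ]), 25.4) [[0.564, -0.01, 0.091], [0.575, 0.004, 0.099]]
scene 0.1 37 (array([571.2,  -2.6]), array([ 8.3, 14.8]), 11.3) [[0.566, -0.01, 0.101], [0.575, 0.004, 0.11]]
scene 0.115 55 (array([571.1,  -1.8]), array([ 7.1, 15.1]), 23.6) [[0.565, -0.01, 0.116], [0.575, 0.004, 0.13]]
wrist 0.06 877 (array([565.4,  -3.2]), array([60.6, 60.9]), 76.9) [[0.532, -0.029, 0.06], [0.597, 0.031, 0.078]]
wrist 0.08 677 (array([565.6,  -3.6]), array([60.9, 61.5]), 77.2) [[0.533, -0.032, 0.081], [0.598, 0.03, 0.086]]
wrist 0.09 39 (array([570.1,   2.6]), array([ 3.4, 12.6]), 66.7) [[0.565, -0.0, 0.09], [0.575, 0.005, 0.099]]
wrist 0.1 14 (array([572.2,   2.6]), array([1. , 7.1]), 47.0) [[0.57, 0.0, 0.101], [0.575, 0.005, 0.11]]
wrist 0.115 17 (array([573.3,   1.4]), array([0.8, 6.3]), 33.4) [[0.572, -0.001, 0.117], [0.575, 0.004, 0.13]]
```

View pics/s22.png

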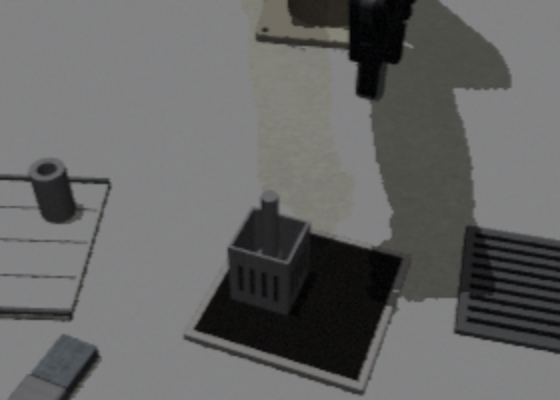

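The cup stands mouth-up on the platform with its rim at pixels (240–310, 210–250). The spindle stands upright in it with its top at (270, 197), and the arm is clear. I'm handing in.

```bash
python3 -c "
from workcell import order
print(order.job_done())"
```

```text
the job is handed in; nothing more can be done
None
```

The cup now stands mouth-up, wholly on the platform, with the spindle upright in it flange down; the sleeve, bowl and brush were left alone, and I handed the job in at about 20 s on the clock.

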